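# Load the orange bay of a sorting carousel and index it on

## Robot

A 6-joint arm with a two-finger parallel gripper is mounted at the origin on the work surface. World frame = base frame: x ahead of the robot, y to its left, z up, the work surface at z = 0. Lengths are in mm, angles in rad, forces in N, time in s.
With the tool pointing down it reaches from about 350 to 775 mm from the base axis. Payload 7.3 kg.
Tool frame: the origin (TCP) lies midway between the tips of the shut fingers; the grasp point (between the pads) lies 19 mm behind it; z points along the fingers, y is the line along which they close (so a half turn about z gives the same grasp; the last joint's range is limited). The gripper opens to 92 mm and grips with 3 to 60 N. Pads are 19 mm wide; open, the fingers measure 130 mm over their backs; the gripper's body (75 mm by 190 mm) begins 47 mm behind the grasp point.
Start: joints at [1.18, 0.342, 1.524, -0, 1.275, -0.146], TCP at [127.224, 509.371, 226.741] pointing down, gripper open.
Joint ranges: [-2.53, 2.53], [-0.77, 2.02], [0.04, 2.7], [-1, 4.14], [0.28, 2.66], [-3.11, 3.11]. Speed limits (rad/s): [2.57, 2.57, 3.14, 3.14, 3.14, 3.14].

## Interface

Orientations are given as [roll, pitch, yaw] about the fixed x, y, z axes, in that order (R = Rz(yaw) Ry(pitch) Rx(roll)).
In Python, from plant import bot gives the robot as it stands.
- The arm moves only by the tool servo_tool, never from a script. Its argument "deltas" is a list of rows, each a list of 2 entries, a list of its own where there are three numbers: the shift along the tool's x, y, z in m, then the turn, a rotation vector about the tool's x, y, z in degrees. A call has 1 to 20 rows; each row shifts and turns the commanded pose from where the row before left it, along the tool's axes as they then stand; what a row does not reach is not made up. A row lasts 1/8 s, in which the tool goes at most 62.5 mm and 10.7 degrees, less where a joint would pass 70% of its speed; a pose out of reach is approached as far as the arm can. A call with a gripper value outside its range is refused whole. "fingers" is the opening, from 0 (shut) to 1 (fully open), set as the call begins (left out, the last holds). The fingers move at their own pace and stop on an object; the grip force is fixed at half the most. Time passes only in rows, so rows that do not move let the fingers close. It gives the time, the measured TCP pose, the force, the opening and the grip force at its end, in the units of the state.
- bot.get_obs(): the state, without advancing time (a new reading comes with each control period).
- bot.capture(name): name is "scene" or "top" or "wrist"; returns the picture (420x560x3 uint8, red, green, blue); there is no depth.
- bot.camera_model(name): a dict with "mtx" (3x3 intrinsics, pixels), "xyz" and "rotation" of the camera in the world. Camera axes: x right, y down, z forward; pixel columns grow to the right and rows downward; lengths in mm; the calibration is good to about 2 mm. A picture is of the moment at which its call begins: read the wrist's pose just before it. camera_model takes no time and is no camera call; for the wrist camera it gives the pose at the moment of the call.
- bot.close_job(): hands the job in; it is judged then, once.
The state is a dict: "time": time; "joint_positions": joint angles; "dq": joint speeds; "tau": joint torques, N m; "tool_pos": TCP position; "tcp_rot": TCP orientation; "contact_force": force on the tool from outside, world axes, zero at the start; "moment": the same for the moment, N m; "grip_width": finger opening in mm; "finger_force": force on a finger pad.
Only numpy, scipy, OpenCV 4.12 (cv2) and the standard library are available. Lean on these libraries where they do the work, as an engineer would, in place of code of your own. Each camera call takes 0.05 s, during which the arm holds its last target. There are 200 camera calls.

## Task

Turn the sorting carousel by its black knobs until the orange bay faces the yellow scanner and the table has clicked into its stop, then stand the carton with the orange label upright inside the orange bay (set it down, do not drop it). After letting go of it, turn the carousel on to the stop where the blue bay faces the scanner, with the carton still standing in the orange bay. Do not bump the scanner, and leave the other carton, the tape roll and the pen pot where they are.

Things in the scene. Friction and masses are not known exactly. Their poses are not given: they have to be found in the camera images.
- stand: fixed black foot of the carousel on the bench; origin on the bench under the carousel's turning axis, z up; its -x axis points to the scanner, which fixes the loading place. Base disc 240 mm across, 16 mm high, with a 50 mm wide, 12 mm high arm out to the scanner
- scanner: fixed yellow scanner head on a dark post, listed in the stand's own frame: its origin is the stand's origin, and its centre stands at (-215, 0) mm in it; 36 mm (radial) x 70 mm x 135 mm high, its window looks at the carousel's axis, so its inner face is 197 mm from the axis
- carousel (a joint): angle of the white turntable, rad, counter-clockwise from above, turns without end. 0 (or any whole turn) = orange bay at the scanner; -1.047 = blue bay at the scanner. Six sprung stops, one every 60 degrees, pull it in from within about 5 degrees and take about 6 N at a knob to leave. At the start it may stand between stops
- hub (a point): on the turning axis at bay-floor height, 30 mm above the bench. White turntable 300 mm across; six 60-degree bays marked on floor and rim, counter-clockwise from above: orange, blue, white, green, grey, black. Radial dividers between them 4 mm thick, 16 mm high, 28 to 142 mm from the axis. Centre boss 56 mm across, top 60 mm above the bench
- knob (a point): middle (56 mm above the bench) of one of six alike upright black knobs, the one between orange and blue bay. Each is 16 mm across, reaches from 30 to 82 mm above the bench and stands on a divider 132 mm from the axis, so 30 degrees either side of each bay's middle; they turn with the turntable
- orange_bay (a point): middle of the orange bay: on its floor, 100 mm from the turning axis, turns with the turntable; its x axis points radially inward to the axis, z up
- blue_bay (a point): middle of the blue bay: on its floor, 100 mm from the axis, 60 degrees counter-clockwise from the orange bay
- parcel: loose brown carton with an ORANGE label on top, 60 (x) x 40 (y) x 55 (z) mm, about 0.12 kg; origin at the centre of its underside, z up
- other_carton: bystander: same carton, 60 x 40 x 55 mm, with a GREEN label; origin at the centre of its underside
- tape_roll: bystander: roll of tan tape lying flat, 84 mm across, 48 mm high; origin at the centre of its underside
- pen_pot: bystander: grey pot 64 mm across, 90 mm high, with pens up to 133 mm; origin at the centre of its underside

How it is judged (in metres and radians):
On the way, in this order (a step that is already met when the one before it is completed fails the run):
1. the orange bay stands at the scanner, at rest in its stop (y of orange_bay in the frame of stand between -0.007 and 0.007 m and x of orange_bay in the frame of stand below -0.05 m and velocity of joint carousel between -0.05 and 0.05 rad/s), for 0.3 s.
2. the orange-labelled carton stands released and upright in the orange bay, which is still at the scanner (y of orange_bay in the frame of stand between -0.007 and 0.007 m and x of orange_bay in the frame of stand below -0.05 m and x of parcel in the frame of orange_bay between -0.025 and 0.025 m and y of parcel in the frame of orange_bay between -0.025 and 0.025 m and z of parcel in the frame of orange_bay between -0.005 and 0.005 m and angle between parcel's own z axis and vertical below 0.1 rad and contact force between the fingers and parcel below 0.05 N), for 0.3 s.
At the end, for the whole second after the job is handed in: Blue bay at the scanner (middle within 7 mm of the scanner line), carousel at rest; orange-labelled carton released, upright (0.1 rad) on the orange bay's floor, centre within 25 mm of the bay's middle each way, underside within 5 mm of it; other carton, tape roll, pen pot moved under 20 mm (y of blue_bay in the frame of stand between -0.007 and 0.007 m and x of blue_bay in the frame of stand below -0.05 m and velocity of joint carousel between -0.05 and 0.05 rad/s and x of parcel in the frame of orange_bay between -0.025 and 0.025 m and y of parcel in the frame of orange_bay between -0.025 and 0.025 m and z of parcel in the frame of orange_bay between -0.005 and 0.005 m and angle between parcel's own z axis and vertical below 0.1 rad and contact force between the fingers and parcel below 0.05 N and linear speed of parcel below 0.03 m/s and distance of each of other_carton, tape_roll, pen_pot from where it was at the start of the episode below 0.02 m); the robot touches nothing.
It fails at once if a bystander is moved more than 20 mm or tipped (distance of any of other_carton, tape_roll, pen_pot from where it was at the start of the episode above 0.02 m or angle between any of other_carton, tape_roll, pen_pot's own z axis and vertical above 0.35 rad).
It fails at once if the scanner is bumped with more than 20 N (contact force between scanner and anything else above 20 N).
It fails at once if the orange-labelled carton is dropped (falls free at more than 0.5 m/s) (contact force between the fingers and parcel below 0.01 N and linear speed of parcel above 0.5 m/s).
It also fails if it takes over 72 s, if anything falls off the work surface, if the arm or the gripper's body presses on something with over 40 N, if the wrist force passes 120 N, or if a joint passes its speed limit or range.

## Working session

There is one attempt and no reset: what is moved stays moved. The work goes in short steps, Python scripts to look and compute and a tool call to move; the robot and the scene stay as the last step left them, time stands still between calls to the robot, and variables do not carry over. Pictures are saved under pics/ and viewed, at most 10 in all, crops included, and the job is handed in when it is done.

Besides the shell and the picture viewer there is one more tool, called after "Request:" as name(argument=value, ...) on one line, values as JSON. servo_tool: Moves the arm, as the interface text tells. Its arguments: {"type":"object","properties":{"deltas":{"type":"array"},"fingers":{"type":"number"}},"required":["deltas"]}

```bash
mkdir -p pics; ls
python3 - <<'E'
from plant import bot
import cv2
o=bot.get_obs(); print(o['time'],o['tool_pos'],o['tcp_rot'])
for n in("top","scene"):
    im=bot.capture(n); cv2.imwrite(f'pics/{n}0.png',im[...,::-1])
    m=bot.camera_model(n); print(n,m)
E
```

```text
pics
0.0 [127.06312767 508.94088483 226.02760569] [-3.13999797e+00 -2.34384332e-04  2.89676671e+00]
top {'mtx': array([[520.151545  ,   0.        , 282.27041955],
       [  0.        , 520.151545  , 217.26578613],
       [  0.        ,   0.        ,   1.        ]]), 'xyz': array([3.27973159e+02, 8.87598146e-01, 1.24011705e+03]), 'rotation': array([-2.98361682, -0.010401  , -1.56854719])}
scene {'mtx': array([[396.72920961,   0.        , 279.18438295],
       [  0.        , 396.72920961, 211.74558331],
       [  0.        ,   0.        ,   1.        ]]), 'xyz': array([ 807.49182741, -275.24663109,  782.29779407]), 'rotation': array([-2.61506103e+00,  2.20855727e-03,  8.33343753e-01])}
```

View pics/top0.png

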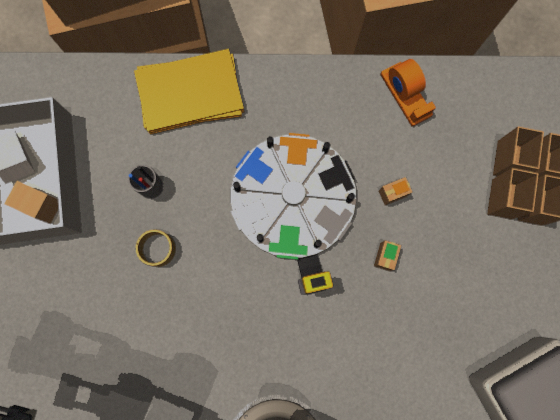

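View pics/scene0.png

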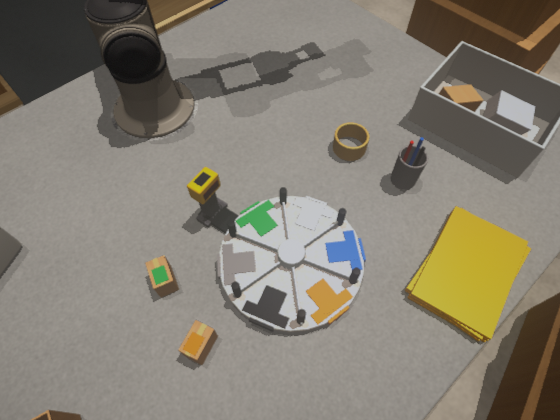

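The top view shows the carousel centre at about (293,193), the orange bay at (298,150) and the blue bay at (255,167). The scanner is at (317,283), the orange-label parcel at (397,190), the green carton at (389,255), the pot at (143,180) and the tape at (155,248). Next I'll measure them.

```bash
cat > h.py <<'E'
import numpy as np, cv2
from scipy.spatial.transform import Rotation as Rn
def ray(m,px,z):
    R=Rn.from_euler('xyz',m['rotation']).as_matrix()
    px=np.atleast_2d(px).astype(float)
    d=(R@np.linalg.inv(m['mtx'])@np.c_[px,np.ones(len(px))].T).T
    c=np.array(m['xyz']); return (c+d*((z-c[2])/d[:,2])[:,None])[:,:2]
def blobs(im,lo,hi,amin=30):
    hsv=cv2.cvtColor(im,cv2.COLOR_RGB2HSV); mk=cv2.inRange(hsv,lo,hi)
    n,l,s,c=cv2.connectedComponentsWithStats(mk)
    return [(c[i].round(1),s[i][4],(l==i)) for i in range(1,n) if s[i][4]>=amin]
def rect(m,mask,z):
    p=np.argwhere(mask)[:,::-1]; w=ray(m,p,z).astype(np.float32)
    return cv2.minAreaRect(w)
E
python3 - <<'E'
from h import *
from plant import bot
for n in('top','scene'):
    im=cv2.imread(f'pics/{n}0.png')[...,::-1].copy(); m=bot.camera_model(n)
    print(n)
    for nm,lo,hi,z in[('orange',(8,190,120),(19,255,255),0),('brown+',(5,90,60),(22,255,255),55),('green',(50,120,60),(80,255,255),0),('blue',(105,150,80),(125,255,255),30),('yellow',(24,180,90),(34,255,255),135),('black',(0,0,0),(180,255,40),82)]:
        for c,a,k in blobs(im,lo,hi):
            x,y=c
            if n=='top' and not(215<x<420 and 125<y<300): continue
            if n=='scene' and not(140<x<370 and 160<y<365): continue
            print(nm,c,a,*[ (z,ray(m,c,z)[0].round(0)) for z in(30,55,82,135)], [np.round(v,1) for v in rect(m,k,55)] if 'o' in nm[:3] or nm=='green' else '')
E
```

```text
top
orange [297.2 148.5] 570 (30, array([689., -47.])) (55, array([681., -46.])) (82, array([673., -45.])) (135, array([657., -43.])) [array([676. , -44.9]), array([83.9, 60.4]), np.float64(84.4)]
orange [400.4 187.4] 139 (30, array([ 594., -293.])) (55, array([ 588., -287.])) (82, array([ 583., -280.])) (135, array([ 571., -267.])) [array([ 588.6, -286.5]), array([24. , 31.9]), np.float64(22.1)]
brown+ [299.1 134.4] 55 (30, array([724., -52.])) (55, array([716., -50.])) (82, array([707., -49.])) (135, array([690., -47.])) [array([715.7, -50.1]), array([47.6,  6.4]), np.float64(84.4)]
brown+ [297.3 148.7] 655 (30, array([688., -47.])) (55, array([681., -46.])) (82, array([673., -45.])) (135, array([657., -43.])) [array([675.5, -45.7]), array([86.9, 63.4]), np.float64(84.7)]
brown+ [394.9 190.3] 532 (30, array([ 587., -279.])) (55, array([ 582., -274.])) (82, array([ 576., -267.])) (135, array([ 564., -255.])) [array([ 581.2, -273.4]), array([43.5, 72.1]), np.float64(22.1)]
brown+ [386.  256.5] 344 (30, array([ 429., -253.])) (55, array([ 427., -248.])) (82, array([ 425., -243.])) (13
[... 2889 characters left out ...]
30, array([ 588., -280.])) (55, array([ 595., -280.])) (82, array([ 603., -280.])) (135, array([ 618., -279.])) [array([ 593.9, -278.4]), array([50.3, 61.4]), np.float64(22.4)]
green [258.8 218.8] 633 (30, array([466., -27.])) (55, array([477., -35.])) (82, array([490., -44.])) (135, array([514., -62.])) [array([481.7, -35.4]), array([83.8, 59.8]), np.float64(83.9)]
green [159.4 274.5] 186 (30, array([ 429., -259.])) (55, array([ 441., -259.])) (82, array([ 455., -260.])) (135, array([ 481., -261.])) [array([ 441.1, -259.2]), array([23. , 31.7]), np.float64(72.4)]
yellow [202.  180.3] 230 (30, array([301., -57.])) (55, array([318., -65.])) (82, array([336., -73.])) (135, array([372., -88.]))
```

The carousel axis is at about (577,-37) and the scanner lies in direction 193.3°. The orange bay is at -5.5°, so θ≈161° and I need about 161° clockwise. The parcel is at (587,-279) with its long axis at 112°. I'll grip the knob at 84.5°, at about (590,94), using yaw = knob angle.

Request:
servo_tool(deltas=[[[-0.0458,-0.0242,0],[0,0,0]],[[-0.0458,-0.0242,0],[0,0,0]],[[-0.0458,-0.0242,0],[0,0,0]],[[-0.0458,-0.0242,0],[0,0,0]],[[-0.0458,-0.0242,0],[0,0,0]],[[-0.0458,-0.0242,0],[0,0,0]],[[-0.0458,-0.0242,0],[0,0,0]],[[-0.0458,-0.0242,0],[0,0,0]],[[-0.0458,-0.0242,0],[0,0,0]],[[-0.0458,-0.0242,0],[0,0,0]],[[-0.0458,-0.0242,0],[0,0,0]],[[-0.0458,-0.0242,0],[0,0,0]],[[0,0,0],[0,0,10.2]],[[0,0,0],[0,0,10.2]],[[0,0,0],[0,0,10.2]],[[0,0,0],[0,0,10.2]],[[0,0,0],[0,0,10.2]],[[0,0,0],[0,0,10.2]],[[0,0,0],[0,0,10.2]],[[0,0,0],[0,0,10.1]]], fingers=0.55)

```text
time: 2.6
tool_pos: [589.8, 94.4, 226.2]
tcp_rot: [-3.14, 0.0, 1.469]
contact_force: [-0.1, 0.6, 0.1]
grip_width: 50.8
finger_force: 0.0
```

Run:
```python
from h import *
from plant import bot
o=bot.get_obs(); print(o['time'],o['tool_pos'],o['tcp_rot'],o['joint_positions'],o['grip_width'])
m=bot.camera_model('wrist'); im=bot.capture('wrist'); cv2.imwrite('pics/w1.png',im[...,::-1])
print(m)
R=Rn.from_euler('xyz',m['rotation']).as_matrix()
a=np.radians(84.5)
for p in[(577,-37,60),(577+132*np.cos(a),-37+132*np.sin(a),82)]:
    q=m['mtx']@(R.T@(np.array(p)-m['xyz'])); print(q[:2]/q[2])
```

```text
2.6 [589.80642927  94.42219218 226.17916303] [-3.14048995e+00  6.67021995e-05  1.46851315e+00] [3.04435914e-02 4.77172330e-01 1.31383728e+00 8.17688962e-05
 1.35168488e+00 1.32708988e-01] 50.782943692655586
{'mtx': array([[365.34816653,   0.        , 287.87923362],
       [  0.        , 365.34816653, 212.96713161],
       [  0.        ,   0.        ,   1.        ]]), 'xyz': array([597.36019513, 162.33322198, 383.85117123]), 'rotation': array([ 2.88663645e+00,  2.27293470e-03, -1.01903089e-01])}
[288.64127363 325.62608323]
[287.79530323 201.1971638 ]
```

View pics/w1.png

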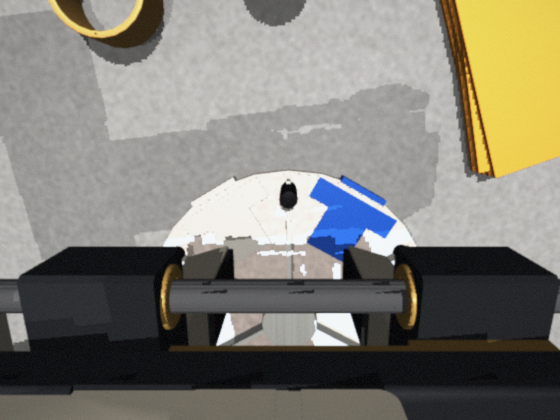

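The wrist image shows the knob at (288,~200), as predicted. I'll descend and grip it.

Request:
servo_tool(deltas=[[[0,0,0.043],[0,0,0]],[[0,0,0.043],[0,0,0]],[[0,0,0.043],[0,0,0]],[[0,0,0.043],[0,0,0]],[[0,0,0],[0,0,0]]])

```text
time: 3.28
tool_pos: [587.4, 94.3, 51.4]
tcp_rot: [-3.134, 0.001, 1.476]
contact_force: [0.5, 0.4, 0.6]
grip_width: 50.3
finger_force: 0.0
```

Request:
servo_tool(deltas=[[[0,0,0],[0,0,0]],[[0,0,0],[0,0,0]],[[0,0,0],[0,0,0]],[[0,0,0],[0,0,0]],[[0,0,0],[0,0,0]]], fingers=0)

```text
time: 3.9
tool_pos: [590.5, 94.5, 55.5]
tcp_rot: [3.14, -0.0, 1.474]
contact_force: [-0.9, 0.3, 5.1]
grip_width: 15.3
finger_force: 30.0
```

Gripped. Now the first stroke: 100° clockwise.

Request:
servo_tool(deltas=[[[-0.0005,0.0115,0],[0,0,5]],[[-0.0005,0.0115,0],[0,0,5]],[[-0.0005,0.0115,0],[0,0,5]],[[-0.0005,0.0115,0],[0,0,5]],[[-0.0005,0.0115,0],[0,0,5]],[[-0.0005,0.0115,0],[0,0,5]],[[-0.0005,0.0115,0],[0,0,5]],[[-0.0005,0.0115,0],[0,0,5]],[[-0.0005,0.0115,0],[0,0,5]],[[-0.0005,0.0115,0],[0,0,5]],[[-0.0005,0.0115,0],[0,0,5]],[[-0.0005,0.0115,0],[0,0,5]],[[-0.0005,0.0115,0],[0,0,5]],[[-0.0005,0.0115,0],[0,0,5]],[[-0.0005,0.0115,0],[0,0,5]],[[-0.0005,0.0115,0],[0,0,5]],[[-0.0005,0.0115,0],[0,0,5]],[[-0.0005,0.0115,0],[0,0,5]],[[-0.0005,0.0115,0],[0,0,5]],[[-0.0005,0.0115,0],[0,0,5]]])

```text
time: 6.4
tool_pos: [704.7, -69.6, 55.4]
tcp_rot: [-3.139, 0.0, -0.272]
contact_force: [-2.7, 2.7, 5.4]
grip_width: 15.0
finger_force: 30.0
```

Request:
servo_tool(deltas=[[[0,0.0028,0],[0,0,1.2]],[[0,0,0],[0,0,0]],[[0,0,0],[0,0,0]]])

```text
time: 6.78
tool_pos: [703.2, -74.8, 55.4]
tcp_rot: [-3.141, 0.001, -0.293]
contact_force: [-3.7, -0.2, 5.7]
grip_width: 15.4
finger_force: 30.0
```

Request:
servo_tool(deltas=[[[0,0,0],[0,0,0]],[[0,0,0],[0,0,0]],[[0,0,0],[0,0,0]]], fingers=0.5)

```text
time: 7.15
tool_pos: [703.7, -74.9, 54.4]
tcp_rot: [-3.142, 0.0, -0.292]
contact_force: [0.1, -0.1, 0.1]
grip_width: 40.7
finger_force: 0.0
```

Request:
servo_tool(deltas=[[[0,0,-0.05],[0,0,0]],[[0,0,-0.05],[0,0,0]],[[0,0,0],[0,0,0]]])

```text
time: 7.52
tool_pos: [706.3, -75.3, 160.3]
tcp_rot: [-3.141, -0.01, -0.292]
contact_force: [0.6, -0.2, -0.9]
grip_width: 45.6
finger_force: 0.0
```

```bash
cat > ang.py <<'E'
from h import *
from plant import bot
o=bot.get_obs(); print(o['time'],o['tool_pos'],o['tcp_rot'],o['contact_force'])
import sys
C=np.array([577,-37])
for n in('top','scene'):
    im=bot.capture(n); m=bot.camera_model(n); cv2.imwrite(f'pics/{n}_{sys.argv[1]}.png',im[...,::-1])
    for nm,lo,hi in[('orange',(8,190,120),(19,255,255)),('green',(50,120,60),(80,255,255)),('blue',(105,150,80),(125,255,255))]:
        for c,a,k in blobs(im,lo,hi,60):
            w=ray(m,c,30)[0]; d=w-C
            if np.hypot(*d)<150: print(n,nm,a,w.round(),np.hypot(*d).round(),'th-rel',np.degrees(np.arctan2(d[1],d[0])).round(1))
E
python3 ang.py a
```

```text
7.525 [706.34132686 -75.34009147 160.30587856] [-3.14066699 -0.01008276 -0.29176227] [ 0.63784187 -0.16739082 -0.91123893]
top orange 444 [ 541. -153.] 121.0 th-rel -107.2
top green 564 [610.  75.] 116.0 th-rel 73.7
```

The carousel rests at θ≈60° (orange at -106.7°), as planned. I'll go back over the arc to the next knob at 43.3° and take it 60° clockwise.

Request:
servo_tool(deltas=[[[-0.001,-0.0229,0],[0,0,-10]],[[-0.001,-0.0229,0],[0,0,-10]],[[-0.001,-0.0229,0],[0,0,-10]],[[-0.001,-0.0229,0],[0,0,-10]],[[-0.001,-0.0229,0],[0,0,-10]],[[-0.001,-0.0229,0],[0,0,-10]],[[-0.001,0,0],[0,0,0]],[[0,0,0.05],[0,0,0]],[[0,0,0.05],[0,0,0]],[[0,0,0],[0,0,0]]])

```text
time: 8.88
tool_pos: [675.2, 52.7, 49.3]
tcp_rot: [-3.134, 0.008, 0.752]
contact_force: [0.0, 0.0, 0.5]
grip_width: 46.0
finger_force: 0.0
```

Request:
servo_tool(deltas=[[[0,0,0],[0,0,0]],[[0,0,0],[0,0,0]],[[0,0,0],[0,0,0]],[[0,0,0],[0,0,0]],[[0,0,0],[0,0,0]]], fingers=0)

```text
time: 9.5
tool_pos: [677.4, 55.9, 56.8]
tcp_rot: [-3.139, -0.001, 0.756]
contact_force: [-6.2, 6.9, 9.1]
grip_width: 15.1
finger_force: 30.0
```

Request:
servo_tool(deltas=[[[-0.0009,0.0115,0],[0,0,5]],[[-0.0009,0.0115,0],[0,0,5]],[[-0.0009,0.0115,0],[0,0,5]],[[-0.0009,0.0115,0],[0,0,5]],[[-0.0009,0.0115,0],[0,0,5]],[[-0.0009,0.0115,0],[0,0,5]],[[-0.0009,0.0115,0],[0,0,5]],[[-0.0009,0.0115,0],[0,0,5]],[[-0.0009,0.0115,0],[0,0,5]],[[-0.0009,0.0115,0],[0,0,5]],[[-0.0009,0.0115,0],[0,0,5]],[[-0.0009,0.0115,0],[0,0,5]],[[0,0,0],[0,0,0]],[[0,0,0],[0,0,0]],[[0,0,0],[0,0,0]]])

```text
time: 11.38
tool_pos: [707.5, -76.4, 57.0]
tcp_rot: [-3.14, -0.008, -0.293]
contact_force: [8.8, 0.0, -1.4]
grip_width: 15.4
finger_force: 30.0
```

Request:
servo_tool(deltas=[[[0,0,0],[0,0,0]],[[0,0,0],[0,0,0]],[[0,0,0],[0,0,0]]], fingers=0.5)

```text
time: 11.75
tool_pos: [704.2, -76.0, 54.8]
tcp_rot: [3.142, 0.0, -0.292]
contact_force: [0.5, 0.4, -0.1]
grip_width: 40.7
finger_force: 0.0
```

Request:
servo_tool(deltas=[[[0,0,-0.05],[0,0,0]],[[0,0,-0.05],[0,0,0]],[[0,0,0],[0,0,0]],[[0,0,0],[0,0,0]]])

```text
time: 12.25
tool_pos: [703.8, -76.0, 154.1]
tcp_rot: [3.142, 0.001, -0.292]
contact_force: [-0.2, 1.0, -1.2]
grip_width: 45.8
finger_force: 0.0
```

```bash
python3 ang.py b
```

```text
12.25 [703.81756658 -75.97753668 154.09249273] [ 3.14151937e+00  1.19300392e-03 -2.91927278e-01] [-0.16522701  0.96418872 -1.16599858]
top blue 441 [ 541. -153.] 122.0 th-rel -107.3
scene orange 109 [445. -47.] 132.0 th-rel -175.7
scene green 164 [710. -32.] 133.0 th-rel 2.2
scene blue 83 [ 570. -172.] 136.0 th-rel -92.8
```

View pics/scene_b.png

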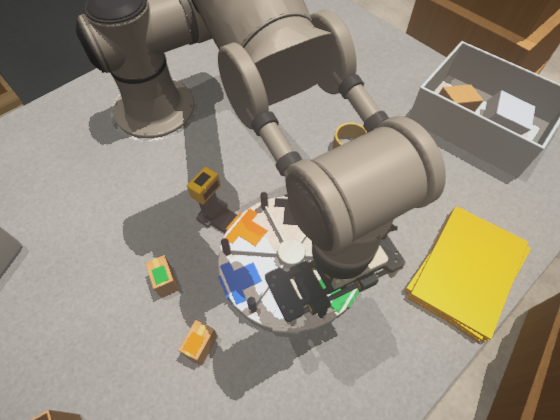

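The orange bay now faces the scanner: orange is at (247,228), next to the yellow head, and blue is where orange was. Next I'll go above the parcel.

Request:
servo_tool(deltas=[[[-0.0107,0.0456,0],[0,0,0]],[[-0.0107,0.0456,0],[0,0,0]],[[-0.0107,0.0456,0],[0,0,0]],[[-0.0107,0.0456,0],[0,0,0]],[[-0.0107,0.0456,0],[0,0,0]],[[0,0,0],[0,0,10.3]],[[0,0,0],[0,0,10.3]],[[0,0,0],[0,0,10.3]],[[0,0,0],[0,0,10.3]],[[0,0,0],[0,0,10.1]],[[0,0,0],[0,0,0]]], fingers=0.8)

```text
time: 13.72
tool_pos: [586.9, -278.7, 153.1]
tcp_rot: [3.14, 0.002, -1.186]
contact_force: [0.1, -0.4, 1.6]
grip_width: 73.2
finger_force: 0.0
```

Run:
```python
from h import *
from plant import bot
o=bot.get_obs(); print(o['time'],o['tool_pos'],o['tcp_rot'],o['joint_positions'])
m=bot.camera_model('wrist'); im=bot.capture('wrist')
R=Rn.from_euler('xyz',m['rotation']).as_matrix()
u=np.array([-.375,.927]);v=np.array([.927,.375]);c=np.array([587,-279])
P=[]
for s,t in[(1,1),(1,-1),(-1,-1),(-1,1)]:
    w=np.r_[c+30*s*u+20*t*v,55]; q=m['mtx']@(R.T@(w-m['xyz'])); P.append((q[:2]/q[2]))
P=np.array(P); print(P.round())
im=im[...,::-1].copy()
cv2.polylines(im,[P.round().astype(np.int32)],True,(255,0,255),1)
cv2.imwrite('pics/w2.png',im)
```

```text
13.725 [ 586.90653704 -278.70856307  153.14302898] [ 3.14001852e+00  2.32162177e-03 -1.18579169e+00] [-5.61249448e-01  6.31539726e-01  1.24970957e+00  8.44931369e-05
  1.26314717e+00  2.19531105e+00]
[[261. 252.]
 [315. 252.]
 [317. 171.]
 [260. 171.]]
```

View pics/w2.png

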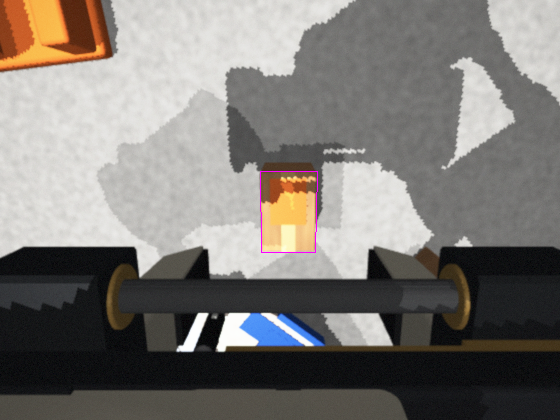

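The projected outline fits the carton's top face, at (260–317, 171–252). I'll descend and grip.

Request:
servo_tool(deltas=[[[0,0,0.035],[0,0,0]],[[0,0,0.035],[0,0,0]],[[0,0,0.035],[0,0,0]],[[0,0,0.028],[0,0,0]],[[0,0,0],[0,0,0]],[[0,0,0],[0,0,0]]])

```text
time: 14.52
tool_pos: [588.1, -279.3, 22.6]
tcp_rot: [-3.141, -0.001, -1.186]
contact_force: [0.6, 0.1, 0.1]
grip_width: 73.2
finger_force: 0.0
```

Request:
servo_tool(deltas=[[[0,0,0],[0,0,0]],[[0,0,0],[0,0,0]],[[0,0,0],[0,0,0]],[[0,0,0],[0,0,0]],[[0,0,0],[0,0,0]]], fingers=0)

```text
time: 15.15
tool_pos: [587.5, -279.1, 22.0]
tcp_rot: [-3.141, -0.0, -1.187]
contact_force: [-1.2, 0.0, 2.1]
grip_width: 40.0
finger_force: 30.0
```

Request:
servo_tool(deltas=[[[0,0,-0.03],[0,0,0]],[[0,0,-0.05],[0,0,0]],[[0,0,-0.05],[0,0,0]],[[-0.0304,0.0022,0],[0,0,0]],[[-0.0304,0.0022,0],[0,0,0]],[[-0.0304,0.0022,0],[0,0,0]],[[-0.0304,0.0022,0],[0,0,0]],[[-0.0304,0.0022,0],[0,0,0]],[[-0.0304,0.0022,0],[0,0,0]],[[-0.0304,0.0022,0],[0,0,0]],[[-0.0304,0.0022,0],[0,0,0]],[[0,0,0],[0,0,-10.2]],[[0,0,0],[0,0,-10.2]],[[0,0,0],[0,0,-10.2]],[[0,0,0],[0,0,-10.2]],[[0,0,0],[0,0,-10.2]],[[0,0,0],[0,0,-10.2]],[[0,0,0],[0,0,-10.2]],[[0,0,0],[0,0,-9.9]],[[0,0,0],[0,0,0]]])

```text
time: 17.65
tool_pos: [480.0, -60.0, 151.5]
tcp_rot: [-3.141, 0.0, 0.23]
contact_force: [0.8, -0.0, -1.1]
grip_width: 39.9
finger_force: 30.0
```

```bash
python3 ang.py c
```

```text
17.65 [479.99444269 -59.9988536  151.49414376] [-3.14120982e+00  3.79858623e-04  2.30111377e-01] [ 0.84742192 -0.02754639 -1.1428625 ]
top orange 123 [455. -89.] 132.0 th-rel -156.9
top green 573 [687. -10.] 113.0 th-rel 13.8
scene green 818 [688. -12.] 114.0 th-rel 12.8
scene blue 413 [ 545. -158.] 125.0 th-rel -104.6
```

View pics/scene_c.png

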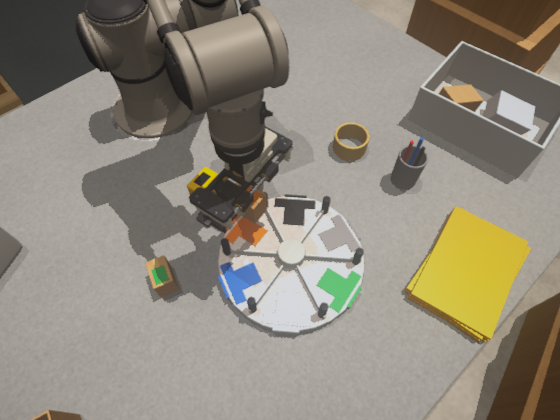

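The carton is over the orange bay and green sits at 13.3°, so the stop is held. Now I'll lower it gently.

Request:
servo_tool(deltas=[[[0,0,0.025],[0,0,0]],[[0,0,0.025],[0,0,0]],[[0,0,0.02],[0,0,0]],[[0,0,0.012],[0,0,0]],[[0,0,0.006],[0,0,0]],[[0,0,0.004],[0,0,0]],[[0,0,0.003],[0,0,0]],[[0,0,0.002],[0,0,0]],[[0,0,0.001],[0,0,0]],[[0,0,0],[0,0,0]],[[0,0,0],[0,0,0]]])

```text
time: 19.12
tool_pos: [480.3, -60.1, 53.8]
tcp_rot: [3.142, -0.0, 0.232]
contact_force: [0.4, -0.1, -2.8]
grip_width: 39.8
finger_force: 30.0
```

Request:
servo_tool(deltas=[[[0,0,0.001],[0,0,0]],[[0,0,0.001],[0,0,0]],[[0,0,0],[0,0,0]],[[0,0,0],[0,0,0]]])

```text
time: 19.62
tool_pos: [480.2, -60.1, 51.9]
tcp_rot: [3.141, -0.0, 0.232]
contact_force: [-1.4, -0.3, 3.0]
grip_width: 39.6
finger_force: 30.0
```

Contact force has turned positive, so it is standing. I'll release by opening to about 60 mm, then go straight up.

Request:
servo_tool(deltas=[[[0,0,0],[0,0,0]],[[0,0,0],[0,0,0]],[[0,0,0],[0,0,0]],[[0,0,0],[0,0,0]],[[0,0,0],[0,0,0]]], fingers=0.66)

```text
time: 20.25
tool_pos: [480.2, -60.1, 51.7]
tcp_rot: [-3.141, -0.0, 0.232]
contact_force: [-0.2, -0.4, -0.4]
grip_width: 60.6
finger_force: 0.0
```

Request:
servo_tool(deltas=[[[0,0,-0.02],[0,0,0]],[[0,0,-0.04],[0,0,0]],[[0,0,-0.05],[0,0,0]],[[0,0,0],[0,0,0]]])

```text
time: 20.75
tool_pos: [482.4, -60.6, 165.2]
tcp_rot: [3.138, -0.007, 0.232]
contact_force: [-0.3, -0.1, -0.4]
grip_width: 60.4
finger_force: 0.0
```

Request:
servo_tool(deltas=[[[0.0357,-0.011,0],[0,0,0]],[[0.0357,-0.011,0],[0,0,0]],[[0.0357,-0.011,0],[0,0,0]],[[0.0357,-0.011,0],[0,0,0]],[[0.0357,-0.011,0],[0,0,0]],[[0.0357,-0.011,0],[0,0,0]],[[0,0,0],[0,0,-10]],[[0,0,0],[0,0,-10]],[[0,0,0],[0,0,-10]],[[0,0,0],[0,0,0]]], fingers=0.5)

```text
time: 22.0
tool_pos: [673.0, 53.4, 160.2]
tcp_rot: [-3.14, 0.002, 0.754]
contact_force: [0.3, 0.4, -0.7]
grip_width: 45.7
finger_force: 0.0
```

```bash
python3 ang.py d; python3 -c "
import cv2;a=cv2.imread('pics/scene_d.png')[140:380,130:400];cv2.imwrite('pics/dcrop.png',cv2.resize(a,None,fx=2.4,fy=2.4))"
```

```text
22.0 [672.97005229  53.37213578 160.1796231 ] [-3.13996640e+00  1.51887636e-03  7.53721667e-01] [ 0.29097946  0.44615277 -0.71621762]
top orange 160 [494. -61.] 86.0 th-rel -164.0
top orange 222 [450. -63.] 129.0 th-rel -168.5
top green 363 [685. -23.] 109.0 th-rel 7.6
top blue 615 [ 543. -144.] 112.0 th-rel -107.4
scene green 216 [698.  12.] 130.0 th-rel 22.1
scene blue 189 [ 550. -120.] 87.0 th-rel -107.9
scene blue 235 [ 557. -166.] 130.0 th-rel -98.6
```

View pics/dcrop.png

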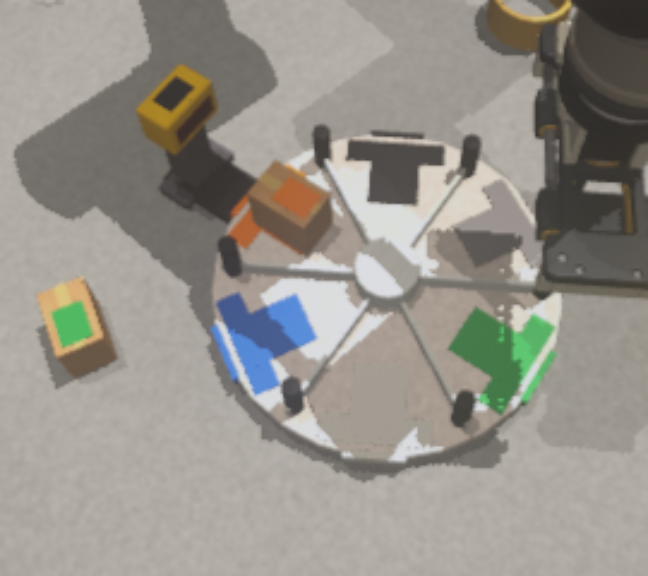

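The carton stands upright in the orange bay at crop position (290,205), clear of the dividers. I'll grip the next knob and turn slowly, 60° clockwise.

Request:
servo_tool(deltas=[[[0,0,0.035],[0,0,0]],[[0,0,0.035],[0,0,0]],[[0,0,0.025],[0,0,0]],[[0,0,0.01],[0,0,0]],[[0,0,0],[0,0,0]]])

```text
time: 22.72
tool_pos: [673.3, 53.4, 56.3]
tcp_rot: [-3.141, 0.001, 0.754]
contact_force: [-0.4, -0.2, -0.5]
grip_width: 45.8
finger_force: 0.0
```

Request:
servo_tool(deltas=[[[0,0,0],[0,0,0]],[[0,0,0],[0,0,0]],[[0,0,0],[0,0,0]],[[0,0,0],[0,0,0]],[[0,0,0],[0,0,0]]], fingers=0)

```text
time: 23.35
tool_pos: [673.7, 53.3, 57.3]
tcp_rot: [3.141, -0.001, 0.755]
contact_force: [-1.2, 0.5, 2.7]
grip_width: 15.1
finger_force: 30.0
```

Request:
servo_tool(deltas=[[[-0.0001,0.0023,0],[0,0,1]],[[-0.0001,0.0046,0],[0,0,2]],[[-0.0002,0.0069,0],[0,0,3]],[[-0.0002,0.0069,0],[0,0,3]],[[-0.0002,0.0069,0],[0,0,3]],[[-0.0002,0.0069,0],[0,0,3]],[[-0.0002,0.0069,0],[0,0,3]],[[-0.0002,0.0069,0],[0,0,3]],[[-0.0002,0.0069,0],[0,0,3]],[[-0.0002,0.0069,0],[0,0,3]],[[-0.0002,0.0069,0],[0,0,3]],[[-0.0002,0.0069,0],[0,0,3]],[[-0.0002,0.0069,0],[0,0,3]],[[-0.0002,0.0069,0],[0,0,3]],[[-0.0002,0.0069,0],[0,0,3]],[[-0.0002,0.0069,0],[0,0,3]],[[-0.0002,0.0069,0],[0,0,3]],[[-0.0002,0.0069,0],[0,0,3]],[[-0.0002,0.0069,0],[0,0,3]],[[-0.0002,0.0069,0],[0,0,3]]])

```text
time: 25.85
tool_pos: [705.7, -66.2, 57.2]
tcp_rot: [-3.139, -0.0, -0.24]
contact_force: [-1.1, 4.3, 4.4]
grip_width: 15.4
finger_force: 30.0
```

Request:
servo_tool(deltas=[[[-0.0001,0.0046,0],[0,0,2]],[[0,0.0023,0],[0,0,1]],[[0,0,0],[0,0,0]],[[0,0,0],[0,0,0]],[[0,0,0],[0,0,0]]])

```text
time: 26.48
tool_pos: [703.3, -75.1, 57.2]
tcp_rot: [-3.141, 0.0, -0.293]
contact_force: [-0.9, 3.7, 5.4]
grip_width: 15.3
finger_force: 30.0
```

Request:
servo_tool(deltas=[[[0,0,0],[0,0,0]],[[0,0,0],[0,0,0]],[[0,0,0],[0,0,0]],[[0,0,0],[0,0,0]]], fingers=0.5)

```text
time: 26.98
tool_pos: [703.3, -75.3, 56.4]
tcp_rot: [3.142, 0.0, -0.292]
contact_force: [-0.4, -0.1, -0.2]
grip_width: 45.1
finger_force: 0.0
```

Request:
servo_tool(deltas=[[[0,0,-0.03],[0,0,0]],[[0,0,-0.05],[0,0,0]],[[0,0,-0.05],[0,0,0]],[[0,0,0],[0,0,0]],[[0,0,0],[0,0,0]]])

```text
time: 27.6
tool_pos: [703.0, -75.1, 186.0]
tcp_rot: [3.142, 0.001, -0.292]
contact_force: [0.3, 0.4, -1.0]
grip_width: 46.2
finger_force: 0.0
```

```bash
python3 ang.py e; python3 -c "
import cv2;a=cv2.imread('pics/scene_e.png')[140:380,130:400];cv2.imwrite('pics/ecrop.png',cv2.resize(a,None,fx=2.4,fy=2.4))"
```

```text
27.6 [702.95314793 -75.08250144 186.00303754] [ 3.14155233e+00  1.06678965e-03 -2.91973056e-01] [ 0.34423303  0.42968992 -1.0089345 ]
top orange 68 [509.  80.] 135.0 th-rel 120.0
scene orange 100 [491.  50.] 122.0 th-rel 134.5
scene green 405 [ 662. -129.] 125.0 th-rel -47.1
scene blue 317 [460. -75.] 123.0 th-rel -162.1
```

View pics/ecrop.png

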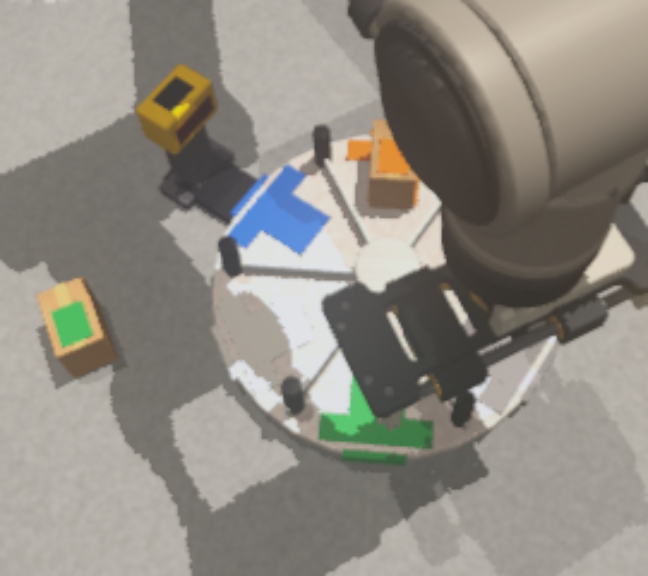

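The blue bay faces the scanner at crop position (280,210). The knobs are at the same pixels as at the previous stop, and the carton stands in the orange bay at (393,170). Handing in.

```bash
python3 -c "
from plant import bot
print(bot.close_job())"
```

```text
the job is handed in; nothing more can be done
None
```

I handed the job in at about 28 s of the 72 s allowed; no verdict came back. In the last picture the blue bay faces the scanner in its stop, and the orange-labelled carton stands released and upright in the orange bay. Nothing I saw showed the scanner bumped or the other carton, tape roll or pen pot moved, but I didn't measure those three at the end.

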